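# Index the carving turntable and set its brake

### The job

Using only fingertip pushes, without gripping or lifting anything, push on the arms of the carving turntable to turn it until its arrow-headed arm points straight at the taller of the two upright steel posts. Then push the brake lever on the turntable's foot away from the robot, all the way to the end of its swing, and leave both like that. The stone must ride round on the middle of the turntable untouched, and the loose things on the board and bench stay where they are.

Things in the scene. Friction and masses are not known exactly. Their poses are not given: they have to be found in the camera images.
- turntable_hub (a point): Centre of the round top (124 mm across, rubber pad, 91 mm above the bench) of the carving turntable, on its axis. Turns with it: x points along the arrow-headed arm, z up. It turns either way about the vertical and stays where left (friction 0.12 N m). Four arms 90 degrees apart (x, y, -x, -y) stand out from it. Its grey foot is fixed to a raised plywood board, top 28 mm above the bench.
- arrow_tip (a point): Tip of the flat arrow head (43 mm wide at most, 8 mm thick, 93 to 135 mm from the axis, 105 mm above the bench) that ends one arm; turns with the turntable. All four arms are 13 mm round steel bars sloping up: middle line 81 mm above the bench at 50 mm from the axis, 105 mm at 115 mm. The three others end in 24 mm steel balls, 115 mm from the axis.
- tall_post_top (a point): Centre of the top of the taller steel post, a plain upright round bar 24 mm thick and 100 mm tall (its top 128 mm above the bench) on a 44 mm round foot, fixed to the board about 145 to 180 mm from the turntable's axis. The arrow must point at this one. It may stand left or right of the turntable.
- short_post_top (a point): Centre of the top of the shorter steel post: same thickness, 55 mm tall (top 83 mm above the bench), on the other side of the turntable. Not wanted.
- brake_pivot (a point): Point on the vertical axis of the brake lever, 78 mm above the bench, at the end of a flat bar that runs to the robot's right from the turntable's foot. It does not turn with the lever.
- lever_ball (a point): Centre of the 24 mm black ball at the end of the brake lever, 90 mm from the pivot and 99 mm above the bench; the lever is a 12 mm round steel bar sloping upward from the pivot (73 mm above the bench near it) to the ball. Moves with the lever.
- brake_lever (a joint): Angle of the brake lever (rad): 0 released, pointing to the robot's right and a little back towards the robot; grows anticlockwise seen from above, as the ball is pushed away from the robot, to 1.2 at its stop (brake on). It stays where it is left (friction 0.10 N m).
- stone_mid (a point): Centre (half-way up) of the loose stone offcut, a pale block 75 x 94 x 42 mm lying on the middle of the turntable, top 133 mm above the bench. It turns with the turntable by friction. Not to be touched.
- white_pot: Loose white pot, 64 mm across, 50 mm tall, left of the turntable; origin at its underside. A bystander.
- tape: Loose yellow tape measure, 55 x 85 x 62 mm, far right; origin at its underside. A bystander.
- wedge: Loose wooden wedge, 34 x 110 x 26 mm, behind the turntable; origin at its underside. A bystander. Beyond it a wall shelf overhangs the bench, about 0.33 m up, from about x = 0.62 m on: keep the wrist out from under it by pushing the arms at the sides of the turntable, not at its back (finger at x below 0.55 m).
- rubbing_block: Loose abrasive block, 66 x 79 x 30 mm, right of the turntable behind the brake; origin at its underside. A bystander.
- scrap: Loose rough stone lump, 60 x 68 x 55 mm, on the bench at the right; origin at its underside. A bystander.

How it is judged:
On the way, in this order (a step that is already met when the one before it is completed fails the run):
1. the arrow points at the taller post while the brake is still off (y of tall_post_top in the frame of turntable_hub between -0.01 and 0.01 m and x of tall_post_top in the frame of turntable_hub above 0.05 m and value of joint brake_lever below 0.6 rad), for 0.2 s.
2. the brake lever is at the end of its swing (value of joint brake_lever above 1.1 rad), for 0.2 s.
At the end, for the whole second after the job is handed in: The line of the arrow-headed arm passes within 10 mm of the middle of the taller post, on the arrow's side; the brake lever is at 1.1 rad or more of its 1.2; the stone rests flat on the turntable within 12 mm of its axis, at rest (y of tall_post_top in the frame of turntable_hub between -0.01 and 0.01 m and x of tall_post_top in the frame of turntable_hub above 0.05 m and value of joint brake_lever above 1.1 rad and horizontal distance between stone_mid and turntable_hub below 0.012 m and height (world z) of stone_mid between 0.106 and 0.118 m and angular speed of stone below 0.1 rad/s and linear speed of stone below 0.02 m/s); the robot touches nothing.
It fails at once if the stone is touched (contact force between any of the fingers, the arm and stone above 0.5 N).
It fails at once if the stone is lifted or shoved off the middle of the turntable (horizontal distance between stone_mid and turntable_hub above 0.015 m or height (world z) of stone_mid above 0.125 m).
It fails at once if the brake is set before the arrow points at the taller post (value of joint brake_lever above 0.7 rad and not (y of tall_post_top in the frame of turntable_hub between -0.014 and 0.014 m and x of tall_post_top in the frame of turntable_hub above 0.05 m)).
It fails at once if a loose thing on the bench is moved (distance of any of white_pot, tape, wedge, rubbing_block, scrap from where it was at the start of the episode above 0.015 m).
It also fails if it takes over 72 s, if anything falls off the work surface, if the arm or the gripper's body presses on something with over 40 N, if the wrist force passes 120 N, or if a joint passes its speed limit or range.

### The arm

A 6-joint arm with a two-finger parallel gripper is mounted at the origin on a cart in front of the work surface, level with it; the furniture and walls round the work are solid. World frame = base frame: x ahead of the robot, y to its left, z up, the work surface at z = 0. Lengths are in m, angles in rad, forces in N, time in s.
With the tool pointing down it reaches from about 0.35 to 0.775 m from the base axis. Payload 5.5 kg.
Tool frame: the origin (TCP) lies midway between the tips of the shut fingers; the grasp point (between the pads) lies 19 mm behind it (pinch_z is the distance from the TCP to the grasp point, in m); z points along the fingers, x is the direction in which the jaws open and shut, and the axes are right-handed (so a half turn about z gives the same grasp; the last joint's range is limited). The gripper opens to 85 mm and grips with 20 to 120 N. Pads are 22 mm wide; open, the fingers measure 114 mm over their backs; the gripper's body (76 mm by 85 mm) begins 54 mm behind the grasp point. The pads swing forward as they close: fully open they stand 13 mm farther back than shut.
Start: joints at [1.116, 0.313, 0.046, 1.304, 0, 1.431], TCP at [0.178, 0.547, 0.231] pointing down, gripper open.
Joint ranges: [-2.76, 2.76], [-0.86, 1.69], [-1.03, 1.26], [-2.2, 2.34], [-1.47, 1.5], [-3.14, 3.14]. Speed limits (rad/s): [2.57, 2.57, 3.14, 3.14, 3.14, 3.14].

### API

Orientations are given as a unit quaternion [w, x, y, z].
In Python, from workcell import get_state, read_camera, camera_info, hand_in, trace, pinch_z gives the robot as it stands. The module is installed in compiled form; this text tells all that it offers.
- The arm moves only by the tool arm_command, never from a script. Its argument "steps" is text: rows parted by semicolons, each of 4 numbers parted by spaces: the shift along the world's x, y, z in mm, then the turn about the world's z in rad. In form: tx ty tz spin; .... A call has 1 to 20 rows; each row is the pose to reach, as a shift and turn from the pose measured when the call began; what a row does not reach only later rows make up. A row lasts 1/8 s, in which the tool goes at most 62.5 mm and 10.7 degrees, less where a joint would pass 70% of its speed; a pose out of reach is approached as far as the arm can. A call with a gripper value outside its range is refused whole. "fingers" is the gripper command: -1 is shut, 1 is fully open, values between are in proportion, set as the call begins (left out, the last holds). The fingers move at their own pace and stop on an object; "newtons" is the grip in N (left out, the last holds). Time passes only in rows, so rows that repeat a pose let the fingers close. It gives the time, the measured TCP pose, the force and the opening at its end, in the units of the state.
- get_state(): the state, without advancing time (a new reading comes with each control period).
- read_camera(name): name is "scene" or "top" or "wrist"; returns the picture (400x640x3 uint8, red, green, blue); there is no depth.
- camera_info(name): a dict with "mtx" (3x3 intrinsics, pixels), "R" (3x3) and "t" (3): a world point X has camera coordinates R X + t. Camera axes: x right, y down, z forward; pixel columns grow to the right and rows downward; lengths in m; the calibration is good to about 2 mm. A picture is of the moment at which its call begins: read the wrist's pose just before it. camera_info takes no time and is no camera call; for the wrist camera it gives the pose at the moment of the call.
- hand_in(): hands the job in, once; it reports no verdict.
Trained networks look in the newest picture that a camera, given by its name, has taken for a name from the list of things; names that differ only in an ending like _2 or _b are one class to them, and where a whole thing is asked for, a point or a joint stands for the part that bears it (a point fixed in the world has none). Each returns a list of dicts, best first, with "score" (0 to 1); they miss things now and then, are a little off and sometimes report something else, mostly with a low value. They report only what shows in the picture. A call takes as long as a camera call.
- trace(camera, name): "mask" (400x640 bool, what is visible of it) and "box" ([left, top, width, height] in pixels, round what is visible of it).
The state is a dict: "clock": time; "joint_pos": joint angles; "qvel": joint speeds; "tau": joint torques, N m; "tcp_pos": TCP position; "orientation": TCP orientation; "wrist_force": force on the tool from outside, world axes, zero at the start; "ft_torque": the same for the moment, N m; "finger_gap": finger opening in m.
Only numpy, scipy, OpenCV 4.12 (cv2) and the standard library are available. Lean on these libraries where they do the work, as an engineer would, in place of code of your own. Each camera call takes 0.05 s, during which the arm holds its last target.

## Working session

There is one attempt and no reset: what is moved stays moved. The work goes in short steps, Python scripts to look and compute and a tool call to move; the robot and the scene stay as the last step left them, time stands still between calls to the robot, and variables do not carry over. Pictures are saved under pics/ and viewed, and the job is handed in when it is done.

Besides the shell and the picture viewer there is one more tool, called after "Request:" in YAML: its name, and indented under it one key for each argument. arm_command: Moves the arm, as the interface text tells. Its arguments: {"type":"object","properties":{"steps":{"type":"string"},"fingers":{"type":"number"},"newtons":{"type":"number"}},"required":["steps"]}

```bash
mkdir -p pics
python3 - <<'E'
from workcell import *
import cv2
s=get_state();print(s)
for n in ["scene","top"]:
    im=read_camera(n);cv2.imwrite(f"pics/{n}0.png",im[:,:,::-1])
    c=camera_info(n);print(n,c)
E
```

```text
{'clock': 0.0, 'joint_pos': array([1.11641495e+00, 3.14002739e-01, 4.49589456e-02, 1.30358376e+00,
       8.07697239e-06, 1.43119291e+00]), 'qvel': array([-0.00022136, -0.0005601 ,  0.00076491, -0.00090823, -0.00103728,
        0.00047321]), 'tau': array([ 1.45755250e-03, -4.80623102e+01,  2.98534244e+01,  1.90501084e-02,
       -1.17080031e-04,  8.57524356e-06]), 'tcp_pos': array([0.1778042 , 0.54627874, 0.23039934]), 'orientation': array([ 4.26056380e-04,  8.09198448e-01,  5.87534708e-01, -8.10456318e-04]), 'wrist_force': array([ 0.24060901, -0.19996727,  0.92876219]), 'ft_torque': array([ 0.03338587, -0.00347411, -0.06453537]), 'finger_gap': 0.0855924815694984}
scene {'mtx': array([[389.30545087,   0.        , 321.64370738],
       [  0.        , 389.30545087, 200.7714428 ],
       [  0.        ,   0.        ,   1.        ]]), 'R': array([[ 0.82841324, -0.55992342,  0.01473996],
       [-0.31821324, -0.49213069, -0.81027632],
       [ 0.46094668,  0.66655318, -0.58586262]]), 't': array([-0.4824596 ,  0.22376143,  1.281566  ])}
top {'mtx': array([[504.73835214,   0.        , 318.79942376],
       [  0.        , 504.73835214, 192.95147977],
       [  0.        ,   0.        ,   1.        ]]), 'R': array([[ 0.02720462, -0.99961432, -0.00557848],
       [-0.98599806, -0.02591475, -0.16473087],
       [ 0.16452277,  0.00998182, -0.98632278]]), 't': array([-0.05305194,  0.52972783,  1.44488225])}
```

View pics/scene0.png

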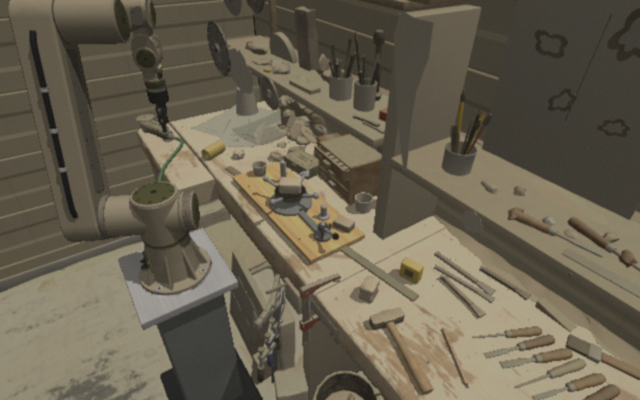

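View pics/top0.png

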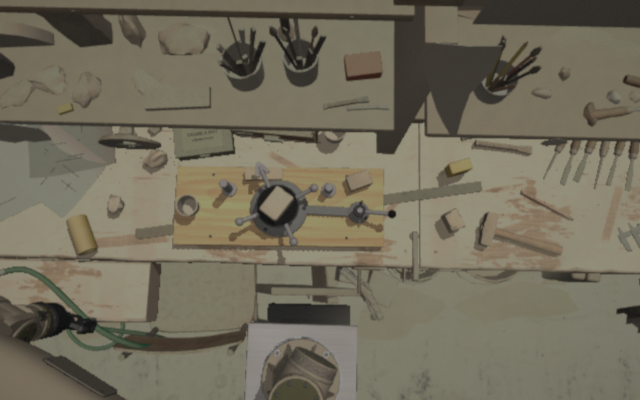

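The top picture shows the turntable at about (278,208), its arrow near (262,170), and posts near (227,187) and (328,190). The lever ball is at about (391,213). Next I'll run the networks and zoom in.

```bash
cat > h.py <<'E'
from workcell import *
import numpy as np, cv2
def ray(n,uv,z):
    c=camera_info(n);K,R,t=c["mtx"],c["R"],c["t"]
    d=R.T@np.linalg.inv(K)@np.array([uv[0],uv[1],1.]);o=-R.T@t
    return o+d*(z-o[2])/d[2]
def proj(n,X):
    c=camera_info(n);p=c["mtx"]@(c["R"]@np.array(X)+c["t"]);return p[:2]/p[2]
def save(n,f,box,k):
    im=read_camera(n);x,y,w,h=box
    cv2.imwrite(f,cv2.resize(im[y:y+h,x:x+w,::-1],None,fx=k,fy=k,interpolation=cv2.INTER_CUBIC));return im
E
python3 - <<'E'
from h import *
save("top","pics/top1.png",(170,150,260,110),3)
save("scene","pics/scene1.png",(225,150,150,110),5)
for n in ["top","scene"]:
  for o,z in [("turntable_hub",.091),("arrow_tip",.105),("tall_post_top",.128),("short_post_top",.083),("lever_ball",.099),("stone_mid",.112),("white_pot",.06),("rubbing_block",.05),("wedge",.05),("tape",.05),("scrap",.05)]:
    for d in trace(n,o)[:2]:
        m=d["mask"];v,u=np.nonzero(m)
        print(n,o,round(d["score"],2),d["box"],u.mean().round(1),v.mean().round(1),ray(n,(u.mean(),v.mean()),z).round(3))
E
```

```text
top turntable_hub 0.87 [234.2, 160.2, 82.2, 87.1] 275.8 203.5 [0.49  0.082 0.091]
top arrow_tip 0.6 [234.7, 161.3, 83.4, 83.5] 276.8 204.0 [0.486 0.078 0.105]
top tall_post_top 0.45 [217.6, 180.2, 17.5, 15.9] 227.3 187.2 [0.527 0.216 0.128]
top short_post_top 0.64 [323.4, 178.0, 14.0, 23.2] 327.7 189.2 [ 0.536 -0.065  0.083]
top stone_mid 0.58 [260.8, 183.3, 34.3, 33.9] 276.4 202.7 [0.489 0.079 0.112]
top stone_mid 0.54 [218.1, 180.9, 16.0, 12.8] 227.9 187.3 [0.529 0.217 0.112]
top white_pot 0.66 [175.9, 190.4, 22.9, 24.2] 186.7 204.0 [0.486 0.344 0.06 ]
top rubbing_block 0.96 [345.1, 169.7, 22.5, 21.3] 358.3 179.8 [ 0.572 -0.154  0.05 ]
top wedge 0.63 [242.7, 166.6, 41.2, 12.2] 262.4 173.7 [0.583 0.129 0.05 ]
top tape 0.92 [441.7, 156.1, 30.4, 19.6] 456.7 167.1 [ 0.618 -0.445  0.05 ]
top scrap 0.71 [441.9, 209.5, 22.5, 23.3] 452.1 220.4 [ 0.459 -0.428  0.05 ]
top scrap 0.61 [176.1, 193.7, 21.0, 21.6] 186.7 204.4 [0.486 0.347 0.05 ]
scene turntable_hub 0.94 [264.4, 169.8, 51.3, 34.2] 290.3 191.0 [0.482 0.069 0.091]
scene arrow_tip 0.74 [262.9, 170.3, 56.8, 34.4] 290.4 190.8 [0.473 0.052 0.105]
scene tall_post_top 0.51 [280.1, 160.5, 8.5, 16.5] 282.4 167.2 [0.515 0.186 0.128]
scene white_pot 0.48 [251.9, 161.0, 13.2, 16.1] 259.1 167.8 [0.481 0.337 0.06 ]
scene rubbing_block 0.49 [331.7, 218.1, 23.6, 13.2] 343.6 223.7 [ 0.567 -0.162  0.05 ]
scene tape 0.84 [395.2, 258.5, 29.0, 26.8] 410.5 270.4 [ 0.605 -0.463  0.05 ]
scene scrap 0.7 [359.7, 277.3, 20.7, 23.1] 368.7 288.4 [ 0.448 -0.448  0.05 ]
```

```bash
ls pics
```

```text
scene0.png
scene1.png
top0.png
top1.png
```

View pics/top1.png

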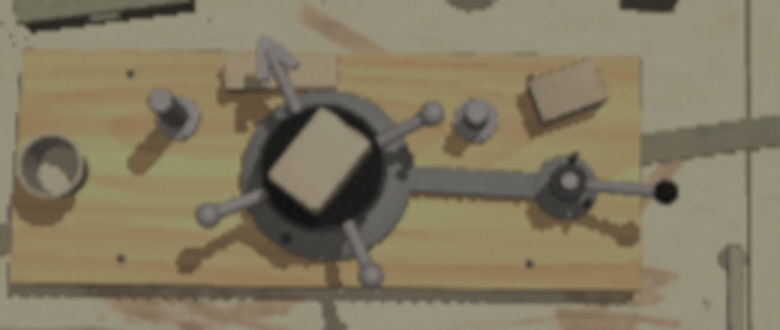

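View pics/scene1.png

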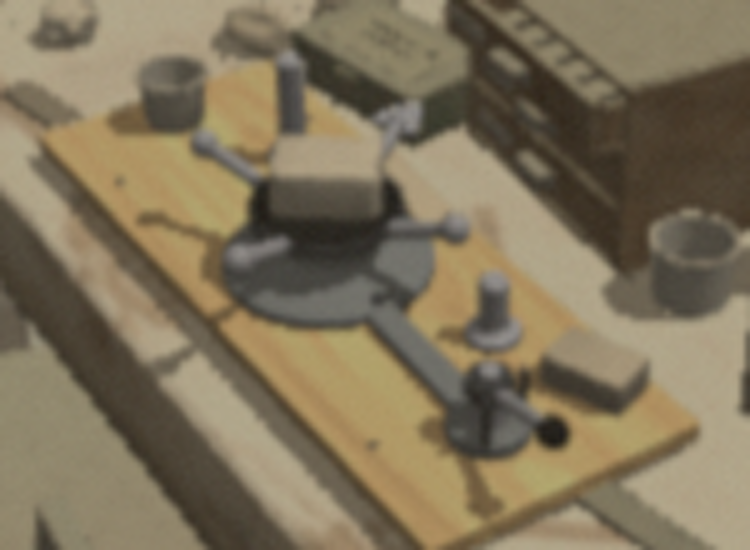

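Zoomed top view: the tall post is the left one, its top near (223,183). The short post is on the right. The arrow tip is at about (258,163), and the arm balls are at (314,187), (239,221) and (294,241). The lever ball is at (392,214). Now I'll fit a rigid model.

```bash
cat >> h.py <<'E'
from scipy.optimize import least_squares
def fit(obs):
    # obs: list of (arm index 0=arrow tip,1=y,2=-x,3=-y, uv) in the top camera
    P=[(ray("top",uv,.105)[:2],(.135 if k==0 else .115),k*np.pi/2) for k,uv in obs]
    f=lambda p:np.concatenate([p[:2]+r*np.array([np.cos(p[2]+a),np.sin(p[2]+a)])-q for q,r,a in P])
    best=min((least_squares(f,[.48,.08,t]) for t in np.arange(0,6.3,1.5)),key=lambda s:s.cost)
    return best.x,f(best.x)
def c3(u,v,k=3,o=(170,150)): return ((u+.5)/k-.5+o[0],(v+.5)/k-.5+o[1])
E
python3 - <<'E'
from h import *
x,r=fit([(0,c3(265,40)),(1,c3(208,214)),(2,c3(371,274)),(3,c3(432,111))])
print("hub",x.round(4),(r*1000).round(1))
tp=ray("top",c3(160,100),.128);sp=ray("top",c3(478,107),.083)
print(tp,np.hypot(*(tp[:2]-x[:2])),sp,np.hypot(*(sp[:2]-x[:2])))
print("target ang",np.arctan2(*(tp[:2]-x[:2])[::-1]), "cur",x[2])
lb=ray("top",c3(666,191),.099);pv=ray("top",c3(568,181),.085);print("lever",lb,"piv",pv,np.hypot(*(lb-pv)[:2]),np.arctan2(*(lb-pv)[[1,0]]))
E
```

```text
hub [0.4855 0.0782 0.4619] [ 3.4  1.8 -0.9 -0.8 -0.8 -0.7 -1.7 -0.3]
[0.53804376 0.2284702  0.128     ] 0.1592091114789234 [ 0.54740357 -0.06800173  0.083     ] 0.15875813681978906
target ang 1.2343858012395326 cur 0.4618615956046871
lever [ 0.46894736 -0.24622067  0.099     ] piv [ 0.47786162 -0.15512658  0.085     ] 0.09152921871226519 -1.6683434413546008
```

Request:
arm_command:
  steps: "20 -46 0 0; 40 -92 0 -0.05; 60 -138 0 -0.1; 80 -185 0 -0.15; 100 -231 0 -0.2; 120 -277 0 -0.25; 140 -323 0 -0.3; 160 -369 0 -0.35; 180 -416 0 -0.4; 202 -462 0 -0.4; 202 -462 0 -0.4; 202 -462 0 -0.4; 202 -462 0 -0.4; 202 -462 -40 -0.4; 202 -462 -40 -0.4"
  fingers: -1
  newtons: 40

```text
clock: 3.18
tcp_pos: [0.3773, 0.0859, 0.1894]
orientation: [-0.001, 0.909, 0.416, -0.002]
wrist_force: [0.4, -0.2, 0.1]
finger_gap: 0.0001
```

Run:
```python
from h import *
save("top","pics/top2.png",(170,150,260,110),3)
im=read_camera("wrist");cv2.imwrite("pics/w2.png",im[:,:,::-1])
for k,a in enumerate([0,1,2,3]):
    p=[.4855+.115*np.cos(.4619+a*np.pi/2),.0782+.115*np.sin(.4619+a*np.pi/2),.105];print(proj("wrist",p).round())
```

```text
[527. 348.]
[478. 175.]
[272. 253.]
[348. 404.]
```

View pics/top2.png

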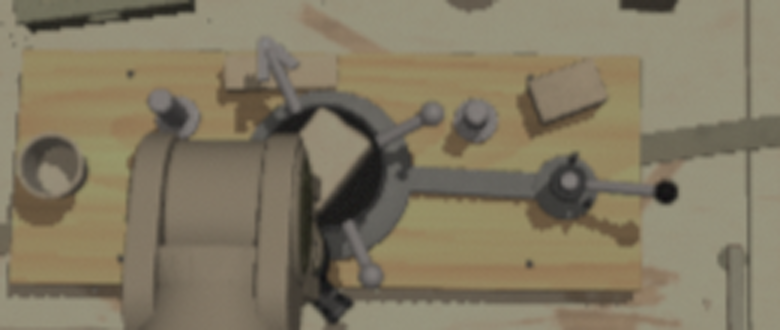

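View pics/w2.png

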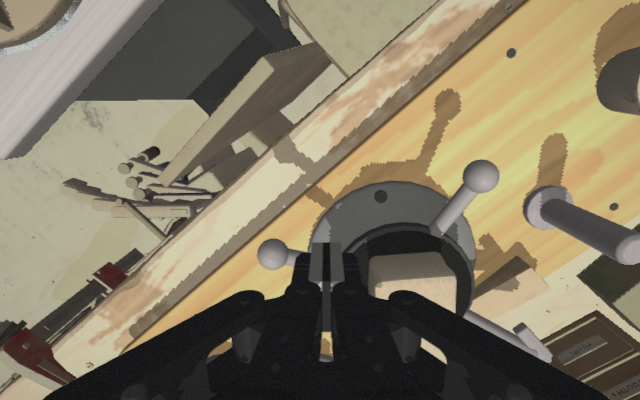

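The wrist view matches the fit: the near balls at (480,175) and (273,253) fall where I predicted. I'll turn the jaw axis along the push direction so the wide linkages stay off the stone.

Run:
```python
from h import *
print(get_state()["joint_pos"].round(2))
```

```text
[ 0.01 -0.03 -0.46  1.14  0.    0.73]
```

Request:
arm_command:
  steps: "0 0 0 0.17; 0 0 0 0.34; 0 0 0 0.51; 0 0 0 0.68; 0 0 0 0.85; 0 0 0 1.02; 0 0 0 1.2; 0 0 0 1.2; 0 0 0 1.2; 0 0 0 1.2"

```text
clock: 4.53
tcp_pos: [0.3798, 0.0857, 0.1922]
orientation: [0.0, 0.516, 0.856, -0.0]
wrist_force: [0.2, 0.2, -0.6]
finger_gap: 0.0
```

Request:
arm_command:
  steps: "0 0 -20 0; 0 0 -45 0; 0 0 -70 0; 0 0 -90 0; 0 0 -104 0; 0 0 -104 0; 0 0 -104 0; 0 0 -104 0; 0 0 -104 0"

```text
clock: 5.65
tcp_pos: [0.3803, 0.0857, 0.0887]
orientation: [0.001, 0.516, 0.856, 0.0]
wrist_force: [0.6, 0.2, -0.2]
finger_gap: -0.0001
```

Request:
arm_command:
  steps: "1 -10 0 0; 2 -20 0 0; 3 -28 0 0; 4 -34 0 0; 6 -40 0 0.05; 8 -46 0 0.1; 10 -52 0 0.15; 13 -57 0 0.2; 16 -62 0 0.25; 19 -67 0 0.3; 23 -72 0 0.35; 27 -77 0 0.4; 31 -81 0 0.45; 35 -85 0 0.5; 38 -87 0 0.55; 41 -90 0 0.58; 41 -90 0 0.58; 41 -90 0 0.58"

```text
clock: 7.9
tcp_pos: [0.4212, -0.0045, 0.0887]
orientation: [0.001, 0.25, 0.968, 0.0]
wrist_force: [-0.1, 0.1, 0.4]
finger_gap: 0.0002
```

Run:
```python
from h import *
save("top","pics/top3.png",(170,150,260,110),3)
im=read_camera("wrist");cv2.imwrite("pics/w3.png",im[:,:,::-1])
```

```text
(no output)
```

View pics/top3.png

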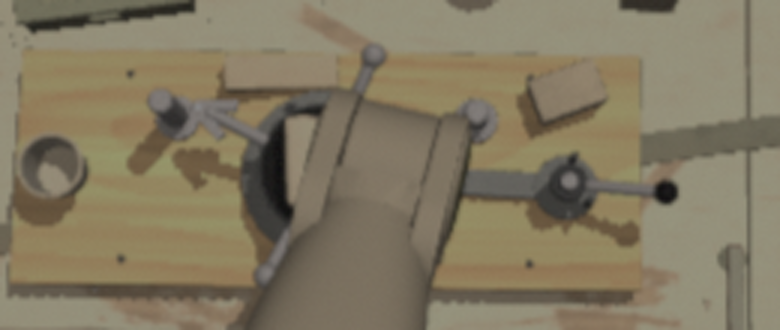

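View pics/w3.png

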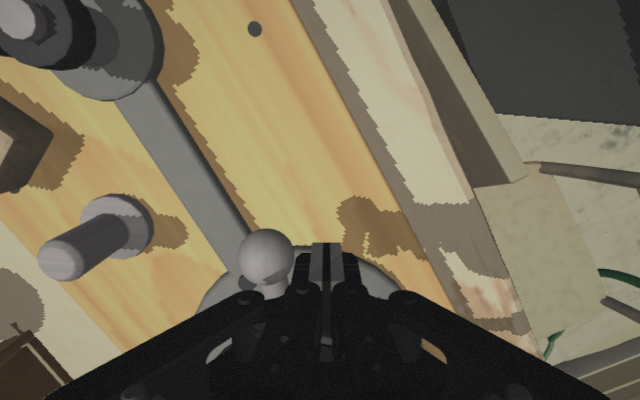

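The arrow has turned to the left and its tip is near crop (193,107). The opposite balls are at crop (373,55) and (266,275), and the near ball rests against the finger. I'll fit the angle.

Run:
```python
from h import *
x,r=fit([(1,c3(266,275)),(3,c3(373,55))]);print(x,(r*1000).round(1))
for a in (x[2],1.15,1.2,1.2344):
    p=[.4855+.135*np.cos(a),.0782+.135*np.sin(a),.105];q=proj("top",p);print(round(a,3),((q-[170,150]+.5)*3-.5).round(0))
# wrist: near ball
im=cv2.imread("pics/w3.png")
from scipy.optimize import minimize_scalar
c=[267,257]
for a in np.arange(1.1,1.3,.03):
    p=[.4855-.115*np.cos(a),.0782-.115*np.sin(a),.105];print(round(a,2),proj("wrist",p).round(1))
```

```text
[0.48540164 0.07910709 1.16022635] [ 0.1 -0.1 -0.1  0.1]
1.16 [193. 104.]
1.15 [193. 103.]
1.2 [190. 109.]
1.234 [188. 113.]
1.1 [279.8 254.3]
1.13 [271.7 254.7]
1.16 [263.7 255.3]
1.19 [255.7 256. ]
1.22 [247.7 257.1]
1.25 [239.9 258.3]
1.28 [232.1 259.7]
```

Request:
arm_command:
  steps: "2 -1 0 0.02; 4 -2 0 0.04; 6 -2.5 0 0.06; 8 -3 0 0.08; 8 -3 0 0.08; 8 -3 0 0.08; 8 -3 0 0.08"

```text
clock: 8.88
tcp_pos: [0.4295, -0.0074, 0.0889]
orientation: [0.001, 0.211, 0.977, 0.0]
wrist_force: [-0.5, 0.6, 0.1]
finger_gap: 0.0001
```

Request:
arm_command:
  steps: "-6 10 0 0; -10 20 0 0; -14 30 0 0; -14 30 30 0; -14 30 80 0; -14 30 130 0; -24 0 130 0; -24 -40 130 0; -24 -80 130 0; -24 -120 130 0; -24 -160 130 0; -24 -190 130 0; -24 -190 130 0; -24 -190 130 0; -24 -190 130 0"

```text
clock: 10.75
tcp_pos: [0.4054, -0.1962, 0.2189]
orientation: [0.001, 0.21, 0.978, 0.0]
wrist_force: [0.2, -0.0, 0.3]
finger_gap: 0.0001
```

Run:
```python
from h import *
save("top","pics/top4.png",(170,150,260,110),3)
im=read_camera("wrist");cv2.imwrite("pics/w4.png",im[:,:,::-1])
save("scene","pics/scene4.png",(225,150,150,110),5)
save("top","pics/top4b.png",(210,150,130,100),6)
```

```text
(no output)
```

View pics/top4.png

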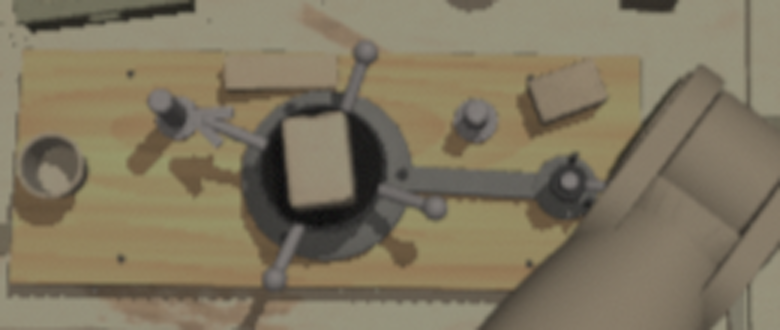

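View pics/top4b.png

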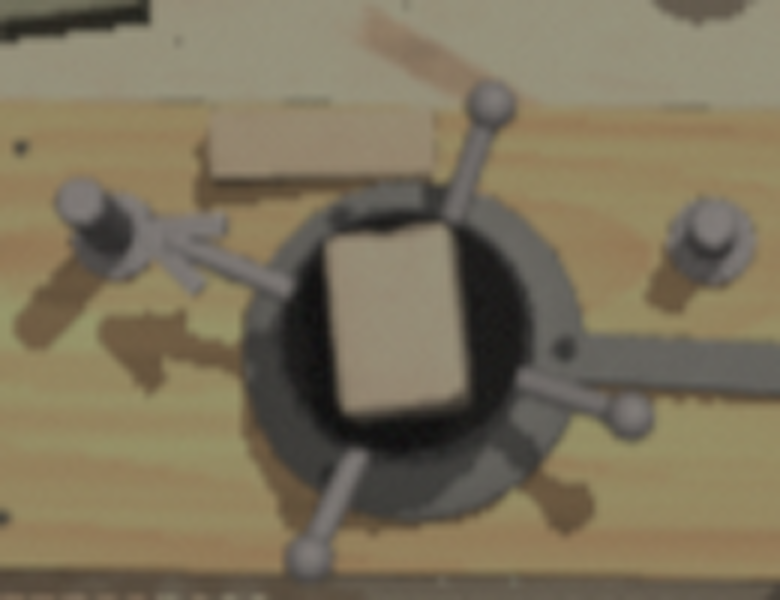

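View pics/w4.png

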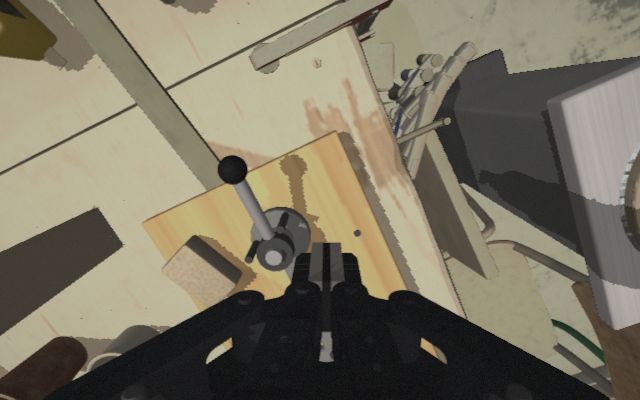

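The arrow now points at the left, tall post. In the 6x crop the balls are at (491,104), (309,558) and (630,415), the tip is near (153,232), and the post top is at (81,202). The stone sits centred.

Run:
```python
from h import *
c=lambda u,v:c3(u,v,6,(210,150))
obs=[(1,c(309,558)),(2,c(630,415)),(3,c(491,104))]
x,r=fit(obs);print(x,(r*1000).round(1))
# balls centres seen: opposite pair bearing
b=[ray("top",uv,.105)[:2] for _,uv in obs];d=b[0]-b[2];print("pair dir",np.arctan2(d[1],d[0])-np.pi/2,np.hypot(*d))
tp=ray("top",c(81,200),.128)[:2]
# base of post: foot centre at z .028+ (foot seen)
for h in (x[:2],np.array([.4855,.0782])):
    v=tp-h;print("post ang",np.arctan2(v[1],v[0]),np.hypot(*v),"y err mm",1000*(-np.sin(x[2])*v[0]+np.cos(x[2])*v[1]))
st=ray("top",c((327+460)/2,(230+410)/2),.133)[:2];print("stone",st)
lb=ray("wrist",(233,170),.099);pv=ray("wrist",(275,257),.085);print(lb,pv)
```

```text
[0.48528388 0.07889378 1.23229879] [ 0.2 -0.2 -0.1  0.1 -0.2  0.1]
pair dir 1.231919569201008 0.23048627685735604
post ang 1.2297899439762874 0.1584830672410439 y err mm -0.39760842756040443
post ang 1.2325290551514314 0.15906521514817545 y err mm 0.03662794675511616
stone [0.48500954 0.07996305]
[ 0.46761654 -0.24591175  0.099     ] [ 0.47710092 -0.1562697   0.085     ]
```

The arrow is within about 0.5 mm of the tall post's line. Now the lever.

Request:
arm_command:
  steps: "10 -7 0 -0.18; 18 -12 0 -0.36; 26 -17 -20 -0.54; 26 -17 -45 -0.72; 26 -17 -70 -0.9; 26 -17 -95 -0.9; 26 -17 -115 -0.9; 26 -17 -130 -0.9; 26 -17 -136 -0.9; 26 -17 -136 -0.9; 26 -17 -136 -0.9"

```text
clock: 12.32
tcp_pos: [0.432, -0.2141, 0.0837]
orientation: [0.002, 0.615, 0.789, -0.0]
wrist_force: [0.6, 0.2, -0.0]
finger_gap: -0.0
```

Request:
arm_command:
  steps: "10 -1 0 0; 22 -2 0 0.05; 28 -3 0 0.1; 35 -5 0 0.15; 41 -5.5 0 0.2; 48 -6 0 0.25; 54 -5 0 0.3; 60 -4 0 0.38; 66 -2 0 0.45; 72 0 0 0.52; 78 3 0 0.6; 83 6.5 0 0.7; 86 8.5 0 0.78; 88.5 10.5 0 0.85; 90 12 0 0.9; 90 12 0 0.9; 90 12 0 0.9; 90 12 0 0.9"

```text
clock: 14.58
tcp_pos: [0.52, -0.206, 0.0838]
orientation: [-0.0, 0.212, 0.977, -0.004]
wrist_force: [-8.7, -11.3, 0.3]
finger_gap: -0.0001
```

Run:
```python
from h import *
im=read_camera("wrist");cv2.imwrite("pics/w5.png",im[:,:,::-1])
save("scene","pics/scene5.png",(225,150,150,110),5)
for q in (.9,1.0,1.1,1.2):
    a=-1.67+q;p=[.4775+.09*np.cos(a),-.1557+.09*np.sin(a),.099];print(q,proj("wrist",p).round(),((proj("scene",p)-[225,150])*5).round())
```

```text
0.9 [270. 273.] [616. 369.]
1.0 [265. 290.] [617. 361.]
1.1 [262. 307.] [616. 352.]
1.2 [261. 324.] [615. 344.]
```

View pics/w5.png

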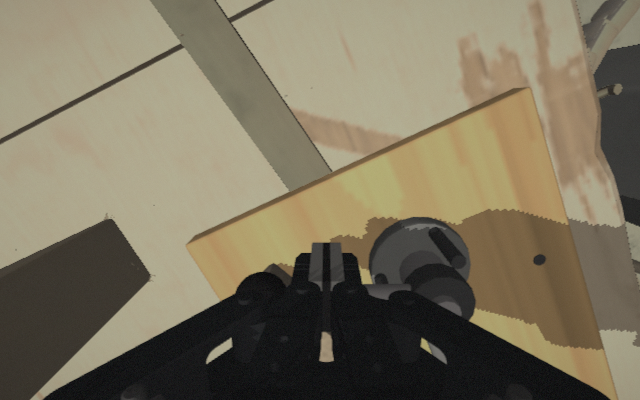

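View pics/scene5.png

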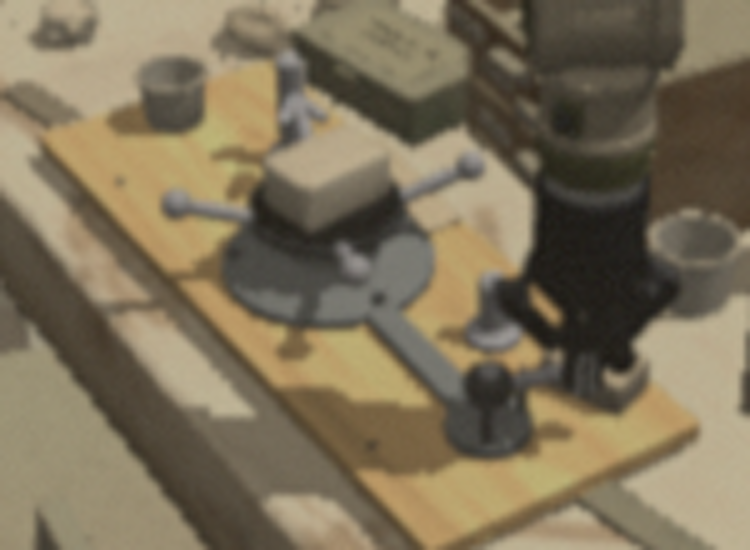

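The finger stopped 4 mm short of its target with about 14 N on it. That is far above lever friction, so the lever is against its stop. The ball is behind the finger in the wrist view, so I'll back off and look.

Request:
arm_command:
  steps: "-4 -8 0 0; -10 -18 0 0; -16 -30 0 0; -16 -30 20 0; -16 -30 60 0; -16 -30 110 0; -60 -60 130 0; -110 -90 130 0; -150 -110 130 0; -150 -110 130 0; -150 -110 130 0; -150 -110 130 0"

```text
clock: 16.18
tcp_pos: [0.3708, -0.3157, 0.2138]
orientation: [-0.0, 0.212, 0.977, -0.004]
wrist_force: [-0.1, 0.9, 0.3]
finger_gap: 0.0004
```

Run:
```python
from h import *
save("top","pics/top6.png",(170,150,260,110),3)
save("scene","pics/scene6.png",(225,150,150,110),5)
im=read_camera("wrist");cv2.imwrite("pics/w6.png",im[:,:,::-1])
for q in (1.0,1.1,1.2):
    a=-1.67+q;p=[.4775+.09*np.cos(a),-.1557+.09*np.sin(a),.099];print(q,((proj("scene",p)-[225,150])*5).round(),((proj("top",p)-[170,150])*3).round(),proj("wrist",p).round())
```

```text
1.0 [617. 361.] [629. 106.] [204. 363.]
1.1 [616. 352.] [621. 101.] [203. 371.]
1.2 [615. 344.] [613.  96.] [203. 378.]
```

View pics/top6.png

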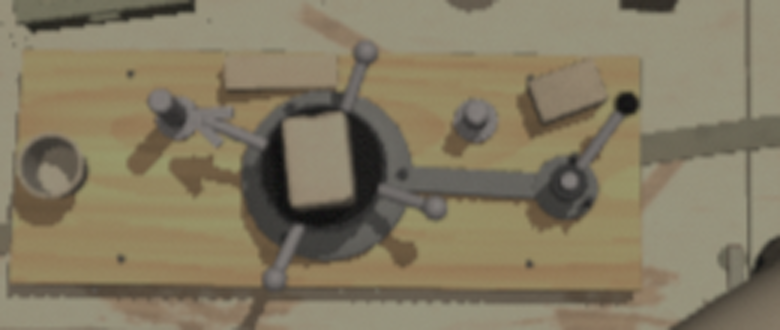

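View pics/scene6.png

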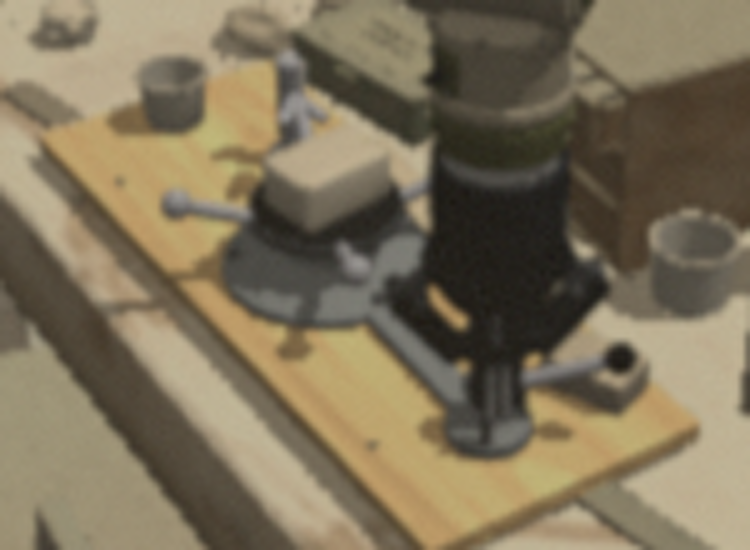

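View pics/w6.png

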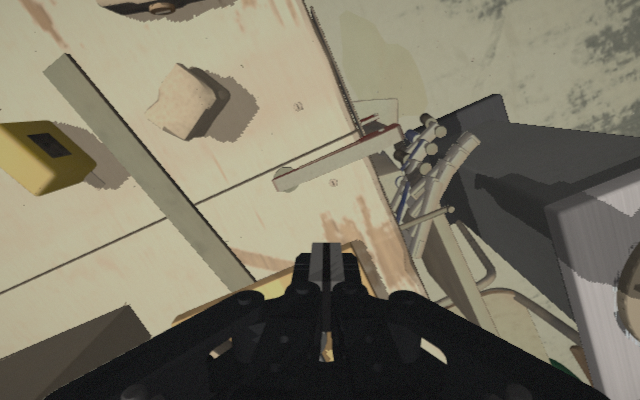

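The lever ball is now at top crop (626,103). I'll compute how far it has swung.

Run:
```python
from h import *
from scipy.ndimage import center_of_mass
import numpy as np
a=cv2.imread("pics/top1.png");b=cv2.imread("pics/top6.png")
def ball(im,u,v):
    s=im[v-16:v+17,u-16:u+17].max(2).astype(float);w=np.clip(60-s,0,None);cy,cx=center_of_mass(w);return u-16+cx,v-16+cy
p=ball(a,666,191);q=ball(b,626,103);print(p,q)
P=ray("top",c3(*p),.099)[:2];Q=ray("top",c3(*q),.099)[:2]
ch=np.hypot(*(P-Q));print(P,Q,ch,"angle from chord",2*np.arcsin(ch/.18))
```

```text
(np.float64(665.2738853503184), np.float64(192.14939200926463)) (np.float64(626.3377601585728), np.float64(103.69207135777998))
[ 0.46784219 -0.24554342] [ 0.55134783 -0.20836607] 0.0914075883297869 angle from chord 1.065304487600619
```

By the chord the lever has swung only about 1.07 rad. It was pushed with about 0.9 N m, so it may be at its stop with a start angle a little above 0, but I can't be sure. I'll push again, out at the ball, and see whether it moves.

Request:
arm_command:
  steps: "40 18 0 0; 80 36 0 0; 120 55 0 0; 154 71 -20 0; 154 71 -60 0; 154 71 -100 0; 154 71 -125 0; 154 71 -127 0; 154 71 -127 0; 154 71 -127 0"

```text
clock: 17.58
tcp_pos: [0.5259, -0.2451, 0.0883]
orientation: [0.001, 0.211, 0.977, -0.004]
wrist_force: [-0.3, 0.1, -0.4]
finger_gap: 0.0001
```

Request:
arm_command:
  steps: "5 8 0 0; 9 13 0 0; 12 17 0 0; 13 19 0 0; 13 19 0 0; 13 19 0 0"

```text
clock: 18.32
tcp_pos: [0.5388, -0.2269, 0.0884]
orientation: [0.001, 0.212, 0.977, -0.005]
wrist_force: [-2.2, -4.1, 0.9]
finger_gap: -0.0001
```

Request:
arm_command:
  steps: "1 2 0 0; 2 3 0 0; 3 5 0 0; 3 5 0 0; 3 5 0 0"

```text
clock: 18.95
tcp_pos: [0.5391, -0.2264, 0.0885]
orientation: [-0.001, 0.214, 0.977, -0.009]
wrist_force: [-10.5, -16.7, 2.6]
finger_gap: -0.0001
```

The finger moved 0.6 mm for 20 N (about 1.7 N m at the ball), so this is a hard stop. I'll back off and check nothing else is blocking the lever.

Request:
arm_command:
  steps: "-5 -8 0 0; -12 -20 0 0; -18 -30 0 0; -18 -30 30 0; -18 -30 80 0; -40 -30 110 0; -80 -10 120 0; -110 20 130 0; -110 20 130 0; -110 20 130 0; -110 20 130 0"

```text
clock: 20.32
tcp_pos: [0.4298, -0.207, 0.2182]
orientation: [-0.001, 0.214, 0.977, -0.009]
wrist_force: [0.3, -0.8, 0.3]
finger_gap: -0.0003
```

Run:
```python
from h import *
save("top","pics/top7.png",(170,150,260,110),3)
im=read_camera("wrist");cv2.imwrite("pics/w7.png",im[:,:,::-1])
from scipy.ndimage import center_of_mass
b=cv2.imread("pics/top7.png");u,v=626,103
s=b[v-16:v+17,u-16:u+17].max(2).astype(float);w=np.clip(60-s,0,None);cy,cx=center_of_mass(w)
print(u-16+cx,v-16+cy)
for n in["wrist"]:
  for o in ["lever_ball","rubbing_block"]:
    for d in trace(n,o)[:2]:
        vv,uu=np.nonzero(d["mask"]);print(o,d["score"],uu.mean(),vv.mean(),ray(n,(uu.mean(),vv.mean()),.099))
```

```text
626.1736780027521 104.09691370159229
lever_ball 0.63 247.87963800904978 250.37194570135748 [ 0.51306757 -0.19068232  0.099     ]
rubbing_block 0.94 226.90604026845637 276.3552852348993 [ 0.54212874 -0.17611451  0.099     ]
```

View pics/w7.png

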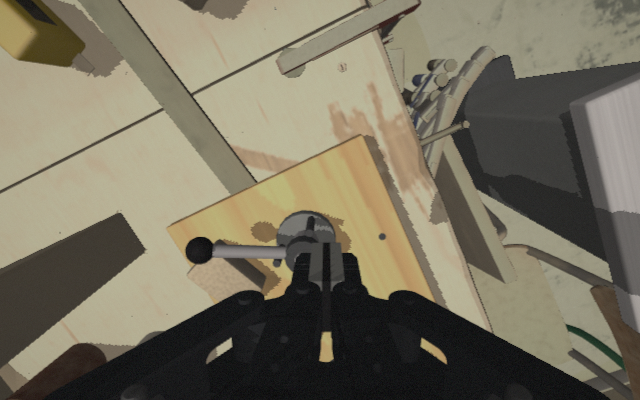

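View pics/top7.png

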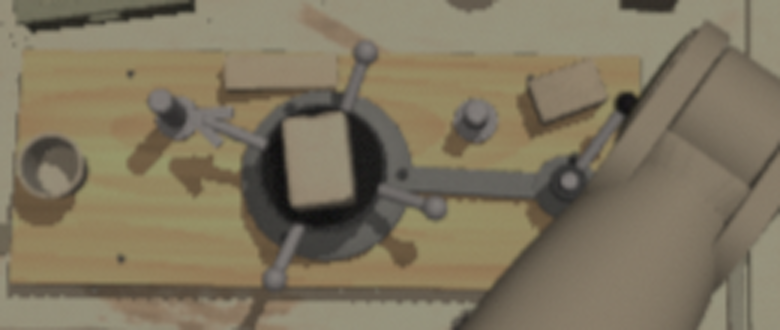

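Run:
```python
from h import *
B=ray("wrist",(200,250),.099)[:2];P=np.array([.46762,-.24591]);ch=np.hypot(*(B-P))
print(B,2*np.arcsin(ch/.18))
for a in(.0,.1,.15):
    pass
c=lambda u,v:c3(u,v,3)
obs=[(1,c(276,279)),(2,c(434,208)),(3,c(366,51))]
x,r=fit(obs);v=np.array([.53804,.2285])-x[:2];print(x,1000*(-np.sin(x[2])*v[0]+np.cos(x[2])*v[1]))
for o in ["white_pot","rubbing_block","wedge","tape","scrap"]:
    d=trace("top",o)[0];print(o,d["box"])
```

```text
[ 0.55088423 -0.20833804] 1.0645449244640888
[0.48521    0.0783538  1.23284069] -0.05931035961467823
white_pot [177.7, 192.5, 21.9, 23.2]
rubbing_block [343.8, 167.4, 26.5, 21.7]
wedge [245.4, 166.0, 38.0, 15.4]
tape [441.3, 156.5, 29.6, 15.4]
scrap [436.8, 206.2, 27.7, 26.3]
```

```bash
python3 -c "
from workcell import *
print(hand_in())"
```

```text
the job is handed in; nothing more can be done
None
```

I turned the turntable until its arrow points at the taller post, then pushed the brake lever to a hard stop and handed the job in. One check disagreed: the cameras do not confirm that the lever reached the required 1.1 rad.

- **Arrow:** I pushed the near arm with the shut fingers. The taller post stands left of the turntable. The last fit put the arrow's line within about 0.5 mm of the post's middle (10 mm allowed), with an arm heading of 1.233 rad.
- **Stone:** it rode round without being touched. Measured once after the turn, its middle was about 1 mm from the turntable's axis, and it looked unchanged in the last top picture.
- **Brake lever:** I pushed it twice, once on the bar with about 14 N and once at the ball with about 20 N. On the second push the finger moved under 1 mm as the force rose to 20 N. The ball was in the same place after both pushes, and I saw nothing blocking it.
- **The check that disagreed:** both the top and wrist cameras put the lever's swing at about 1.065 rad from where it started, not 1.2. I took it that the lever started about 0.13 rad past zero and is now at its stop, but I could not read the joint to confirm that.
- **Loose things and the end state:** nothing looked moved in the pictures. The last network boxes shifted by a few pixels, about what their own scatter would give. The arm stood clear at z = 0.22 m with no contact force. The clock was at about 20 s of the 72 s allowed.

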